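# Check the lever switch of a roof console with a probe

## Task

Check the roller-lever switch in one of the three bays of the overturned roof console: pull the probe out of its holder by the bare steel shank, lay it flat on the rubber mat and let go, then take it again by its handle so that the shank points forward. With the end of the shank, push the switch's roller towards the back of its bay just until it clicks, hold it there for about a second without pushing it any farther, and lay the probe flat on the mat again. Set the probe down gently, never drop it, keep the fingers off the switch and leave the wrench, the dish and the loose black cover in front of the console where they are.

Things in the scene. Friction and masses are not known exactly. Their poses are not given: they have to be found in the camera images.
- probe: Loose hand probe, 110 g, 210 mm long: square steel shank 10 x 10 x 110 mm and black handle 100 long, 36 wide, 28 high, in line. Origin on its underside below the shank/handle joint (balance point within 15 mm); x to the shank's end, z up; shank's axis 14 mm above the underside. Starts in the holder, handle first, on the pocket's floor; only the last 80 to 90 mm of shank stick out, towards the robot.
- probe_tip (a point): Centre of the end face of the probe's shank, x = 110 mm, z = 14 mm in the probe's frame.
- probe_handle (a point): Centre of the probe's handle, x = -50 mm, z = 14 mm in the probe's frame.
- holder: Grey tool holder fixed to the bench left or right of the console: block 150 deep, 62 wide, 62 mm high, with a level pocket 44 wide, 34 high, its floor 20 mm above the bench, open only in front (towards the robot). Origin on the bench below the middle of the mouth; x points into the pocket. The probe comes out straight along -x, and is clear of it after 130 mm.
- mat: Grey rubber mat fixed to the bench on the side opposite the holder, 220 mm (x) by 180 mm (y), 3 mm thick; origin at the centre of its underside.
- console: Greyish brown roof console, upside down, fixed, 170 deep, 340 wide (y), 80 mm high (back wall 45). Origin on the bench below the middle of its front face (plane x = 0); x to its back. Three bays 28 mm wide at y = -105, 0, 105 mm, open in front and on top, floor 10 mm above the bench; a lip 74 mm up spans the mouths (first 22 mm). One holds the switch, the others a lamp socket and a plug. Only the shank fits in.
- switch: Roller lever switch, fixed in one of the three bays: a black box 26 x 22 x 46 mm, before it a short steel lever standing up with a white roller on its upper end. Origin on the bay's floor below the lever's pivot (12 mm higher), 114 mm behind the console's front face; x points to the back of the bay.
- roller (a point): Centre of the roller (16 mm diameter, 14 mm wide across the bay), about 57 mm above the bench; at rest it is about 105 mm behind the console's front face, and its front side 97 mm. It moves with the lever, 36 mm from the pivot.
- lever (a joint): Angle of the switch's lever, rad: 0 at rest, growing as the roller is pushed to the back. It springs back. The switch clicks at 0.20 (roller pushed 7 mm, about 2.9 N); beyond 0.50 (roller pushed 18 mm, about 5.4 N) it is overtravelled and damaged.
- wrench: Bystander, to be left alone. Loose steel wrench, 150 mm long, lying in front of the console. Origin at its underside.
- dish: Bystander, to be left alone. Loose small steel dish, 70 mm across, 24 mm high, in front of the console. Origin at its underside.
- bin_cover: Bystander, to be left alone. Loose black bin cover, 75 x 105 x 14 mm, lying in front of the console. Origin at its underside.
Things that resemble listed ones, but are neither listed nor needed, are in the scene too. What is shaped like the probe but green is not meant.

How it is judged:
By the outcome, as a careful person would: the job done as asked, in the order asked, and still so for the second after the job is handed in, with the robot touching nothing.
It also fails if it takes over 72 s, if anything falls off the work surface, if the arm or the gripper's body presses on something with over 40 N, if the wrist force passes 120 N, or if a joint passes its speed limit or range.

## Robot

A 6-joint arm with a two-finger parallel gripper is mounted at the origin on the work surface. World frame = base frame: x ahead of the robot, y to its left, z up, the work surface at z = 0. Lengths are in m, angles in rad, forces in N, time in s.
With the tool pointing down it reaches from about 0.3 to 0.95 m from the base axis. Payload 3.1 kg.
Tool frame: the origin (TCP) lies at the very end of the fingers, on their centre line; the grasp point (between the pads) lies 19 mm behind it; z points along the fingers, y is the line along which they close (so a half turn about z gives the same grasp; the last joint's range is limited). The gripper opens to 85 mm and grips with 20 to 120 N. Pads are 22 mm wide; open, the fingers measure 114 mm over their backs; the gripper's body (76 mm by 85 mm) begins 54 mm behind the grasp point. The pads swing forward as they close: fully open they stand 13 mm farther back than shut.
Start: joints at [-0.07, 0.308, 1.634, -0, 1.2, -0.07], TCP at [0.625, -0, 0.231] pointing down, gripper open.
Joint ranges: [-3.06, 3.06], [-0.79, 1.96], [0.05, 2.63], [-1.19, 4.34], [0.05, 2.64], [-2.94, 2.94]. Speed limits (rad/s): [2.79, 2.79, 3.14, 3.14, 3.14, 3.14].

## Interface

Orientations are given as [roll, pitch, yaw] about the fixed x, y, z axes, in that order (R = Rz(yaw) Ry(pitch) Rx(roll)).
In Python, from plant import * gives the robot as it stands.
- The arm moves only by the shell command python3 -m pendant 'ROWS' [OPENING] [FORCE]. ROWS is JSON, a list of rows, each a list of 2 entries, a list of its own where there are three numbers: the shift along the tool's x, y, z scaled (see below), then the turn, a rotation vector about the tool's x, y, z scaled (see below). In form: [[[tx, ty, tz], [wx, wy, wz]], ...]. A call has 1 to 20 rows; each row shifts and turns the commanded pose from where the row before left it, along the tool's axes as they then stand; what a row does not reach is not made up. The controller multiplies each number of a shift by 0.75 m and each number of a turn by pi rad. A row lasts 1/10 s, in which the tool goes at most 50 mm and 8.59 degrees, less where a joint would pass 70% of its speed; a pose out of reach is approached as far as the arm can. A call with a number of a shift or a turn outside -1 to 1 is refused whole. A call with a gripper value outside its range is refused whole. OPENING is the opening in per cent of the stroke, from 0 (shut) to 100 (fully open), set as the call begins (- or left out, the last holds). The fingers move at their own pace and stop on an object; FORCE is the grip in N (left out, the last holds). Time passes only in rows, so rows that do not move let the fingers close. It gives the time, the measured TCP pose, the force, the opening and the grip force at its end, in the units of the state.
- get_state(): the state, without advancing time (a new reading comes with each control period).
- camera(name): name is "scene" or "side" or "wrist"; returns a dict with "frame" (384x512x3 uint8, red, green, blue), "fx", "fy", "cx", "cy" (pixels), "position" and "rotation" of the camera in the world; the wrist camera has in their place "mount" (4x4, takes a point from camera to tool coordinates, whose origin is the TCP and whose axes are the flange's). Camera axes: x right, y up, looking along -z (the intrinsics and any distortion apply to the point x, -y, -z); pixel columns grow to the right and rows downward; lengths in m; the calibration is good to about 2 mm. A picture is of the moment at which its call begins: read the wrist's pose just before it. There is no depth.
- hand_in(): hands the job in; it is judged then, once.
The state is a dict: "t": time; "qpos": joint angles; "dq": joint speeds; "joint_efforts": joint torques, N m; "tool_pos": TCP position; "ee_rot": TCP orientation; "wrist_force": force on the tool from outside, world axes, zero at the start; "ft_torque": the same for the moment, N m; "finger_gap": opening from 0.0 (shut) to 1.0 (fully open); "gripper_force": force on a finger pad.
Only numpy, scipy, OpenCV 4.12 (cv2) and the standard library are available. Lean on these libraries where they do the work, as an engineer would, in place of code of your own. Each camera call takes 0.05 s, during which the arm holds its last target. There are 200 camera calls.

## Working session

There is one attempt and no reset: what is moved stays moved. The work goes in short steps, Python scripts to look and compute and a shell command to move; the robot and the scene stay as the last step left them, time stands still between calls to the robot, and variables do not carry over. Pictures are saved under pics/ and viewed, at most 12 in all, crops included, and the job is handed in when it is done.

```bash
ls; mkdir -p pics
python3 - <<'E'
from plant import *
import cv2,numpy as np
s=get_state();print(s)
for n in("scene","side","wrist"):
    c=camera(n);cv2.imwrite(f"pics/{n}0.png",c["frame"][:,:,::-1])
    print(n,{k:np.round(v,4).tolist() if not isinstance(v,str) else v for k,v in c.items() if k!="frame"})
a=[cv2.imread(f"pics/{n}0.png") for n in("scene","side")]
E
```

```text
pics
{'t': 0.0, 'qpos': array([-6.97088543e-02,  3.08982983e-01,  1.63518784e+00, -3.01373999e-05,
        1.19968665e+00, -6.97174290e-02]), 'dq': array([-0.000209  ,  0.00095677, -0.00026052,  0.00134207,  0.00011913,
       -0.00073721]), 'joint_efforts': array([ 1.43707580e-04, -4.15252447e+01, -2.76667070e+01, -1.74997494e-04,
        1.01000658e-02, -1.14578896e-05]), 'tool_pos': array([6.24183790e-01, 1.52190231e-05, 2.30060165e-01]), 'ee_rot': array([-3.13933137e+00, -1.29777001e-04,  1.57081572e+00]), 'wrist_force': array([-0.5975538 ,  0.49340973, -0.2581216 ]), 'ft_torque': array([-0.10268843,  0.01840701, -0.00441053]), 'gripper_force': 0.0, 'finger_gap': 1.0006945720240241}
scene {'fx': 429.4944, 'fy': 429.4944, 'cx': 261.5277, 'cy': 195.2476, 'position': [1.3784, 0.2973, 0.7682], 'rotation': [0.9405, 0.0118, 1.8768]}
side {'fx': 365.6347, 'fy': 365.6347, 'cx': 262.4955, 'cy': 188.9681, 'position': [0.3253, -0.7881, 0.6863], 'rotation': [0.9161, 0.0025, -0.1243]}
wrist {'fx': 322.1981, 'fy': 322.1981, 'cx': 256.2412, 'cy': 190.8805, 'mount': [[-0.0, 0.9551, 0.2963, 0.0758], [1.0, -0.0001, 0.0005, 0.0005], [0.0005, 0.2963, -0.9551, -0.1439], [0.0, 0.0, 0.0, 1.0]]}
```

View images.

View pics/scene0.png

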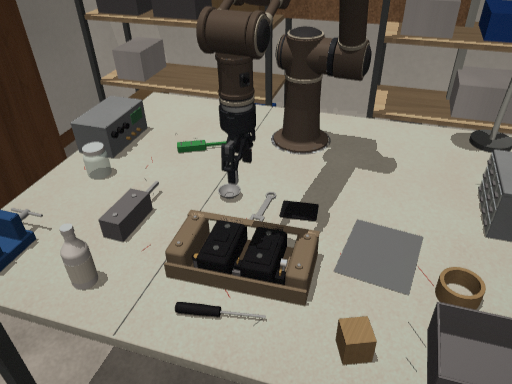

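View pics/side0.png

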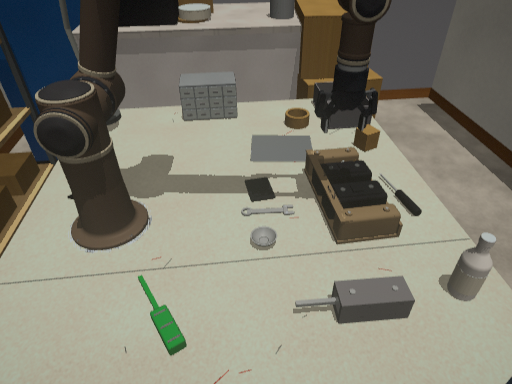

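```bash
cat > h.py <<'E'
from plant import *
import numpy as np,cv2
from scipy.spatial.transform import Rotation as Ro
def cam(n,save=None):
    s=get_state();c=camera(n)
    if n=="wrist":
        R=Ro.from_euler("xyz",s["ee_rot"]).as_matrix();m=np.array(c["mount"])
        c["P"]=R@m[:3,3]+s["tool_pos"];c["R"]=R@m[:3,:3]
    else: c["P"]=np.array(c["position"]);c["R"]=Ro.from_euler("xyz",c["rotation"]).as_matrix()
    if save: cv2.imwrite(f"pics/{save}.png",c["frame"][:,:,::-1])
    return c
def ray(c,u,v):
    d=c["R"]@np.array([(u-c["cx"])/c["fx"],-(v-c["cy"])/c["fy"],-1]);return d/np.linalg.norm(d)
def on(c,u,v,z=0,ax=2):
    d=ray(c,u,v);return np.round(c["P"]+d*(z-c["P"][ax])/d[ax],4)
def proj(c,p):
    q=c["R"].T@(np.array(p)-c["P"]);return np.round([c["cx"]-c["fx"]*q[0]/q[2],c["cy"]+c["fy"]*q[1]/q[2]],1)
E
python3 - <<'E'
from h import *
a=cam("scene");b=cam("side")
for p in[(363,222),(423,237),(405,288),(336,256)]:print("mat sc",on(a,*p,.003))
for p in[(252,137),(310,137),(250,160),(313,161)]:print("mat sd",on(b,*p,.003))
for p in[(333,283),(339,321),(409,319),(411,280)]:print("holder sd",on(b,*p,.062 if p[1]<300 else 0))
print("tip sd",on(b,298,304,.034),"sc",on(a,157,184,.034))
for p in[(335,235),(306,155),(396,232)]:print("cons sd",on(b,*p,0 if p[1]>200 else .08))
for p in[(168,279),(309,293)]:print("cons back sc",on(a,*p,0))
for p in[(230,190)]:print("dish",on(a,*p,.02))
for p in[(272,194),(254,218)]:print("wrench",on(a,*p,.0))
for p in[(287,202),(318,205),(315,219),(281,215)]:print("cover",on(a,*p,.01))
E
```

```text
mat sc [0.4206 0.2804 0.003 ]
mat sc [0.4377 0.4394 0.003 ]
mat sc [0.6341 0.4018 0.003 ]
mat sc [0.5754 0.2313 0.003 ]
mat sd [0.4346 0.4193 0.003 ]
mat sd [0.6511 0.3913 0.003 ]
mat sd [0.4117 0.2623 0.003 ]
mat sd [0.624  0.2287 0.003 ]
holder sd [ 0.5312 -0.3214  0.062 ]
holder sd [ 0.5371 -0.3719  0.    ]
holder sd [ 0.6845 -0.3859  0.    ]
holder sd [ 0.6969 -0.3346  0.062 ]
tip sd [ 0.4536 -0.3436  0.034 ] sc [ 0.4568 -0.3344  0.034 ]
cons sd [ 0.6    -0.1237  0.    ]
cons sd [0.5768 0.15   0.08  ]
cons sd [ 0.7645 -0.1333  0.    ]
cons back sc [ 0.767  -0.1411  0.    ]
cons back sc [0.711  0.1919 0.    ]
dish [ 0.4048 -0.1191  0.02  ]
wrench [3.619e-01 1.000e-04 0.000e+00]
wrench [ 0.4874 -0.016   0.    ]
cover [0.4008 0.0573 0.01  ]
cover [0.3891 0.147  0.01  ]
cover [0.4545 0.1518 0.01  ]
cover [0.4645 0.0567 0.01  ]
```

View pics/wrist0.png

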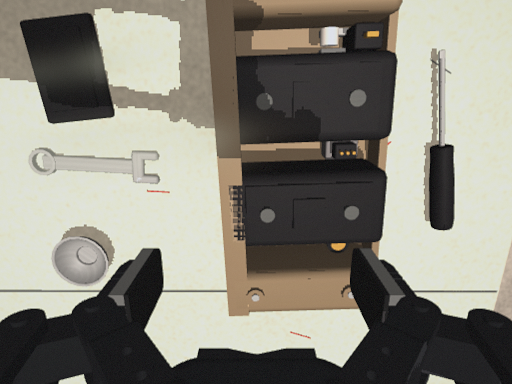

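The side and scene views give coarse poses. In the wrist view the white roller is at (330,37) with the black box behind it, so the switch is in the +y bay. The other two bays hold the plug (345,150) and the lamp (338,245). I'll go over the shank now.

```bash
python3 -m pendant '[[[-0.055,-0.02,0],[0,0,0]],[[-0.055,-0.02,0],[0,0,0]],[[-0.055,-0.02,0],[0,0,0]],[[-0.055,-0.02,0],[0,0,0]],[[-0.055,-0.02,0],[0,0,0]],[[-0.055,-0.02,0],[0,0,0]],[[-0.055,-0.02,0],[0,0,0]],[[-0.055,-0.02,0],[0,0,0]],[[0,0,0],[0,0,0.044]],[[0,0,0],[0,0,0.044]],[[0,0,0],[0,0,0.044]],[[0,0,0],[0,0,0.044]],[[0,0,0],[0,0,0.044]],[[0,0,0],[0,0,0.044]],[[0,0,0],[0,0,0.044]],[[0,0,0],[0,0,0.044]],[[0,0,0],[0,0,0.044]],[[0,0,0],[0,0,0.044]],[[0,0,0],[0,0,0.044]],[[0,0,0],[0,0,0.044]]]' 100 60
python3 -c "
from h import *
cam('wrist','w1');s=get_state();print(s['tool_pos'],s['ee_rot'],s['qpos'])"
```

```text
t: 2.25
tool_pos: [0.5049, -0.3299, 0.2311]
ee_rot: [-3.141, 0.0, -0.094]
wrist_force: [-0.8, -0.7, -0.6]
finger_gap: 1.007
gripper_force: 0.0
[ 0.50488597 -0.32993352  0.23108435] [-3.14138233e+00  2.89230390e-04 -9.71998544e-02] [-6.51019149e-01  2.66897835e-01  1.68722105e+00  2.88586591e-05
  1.18783039e+00  1.01696627e+00]
```

View pics/w1.png

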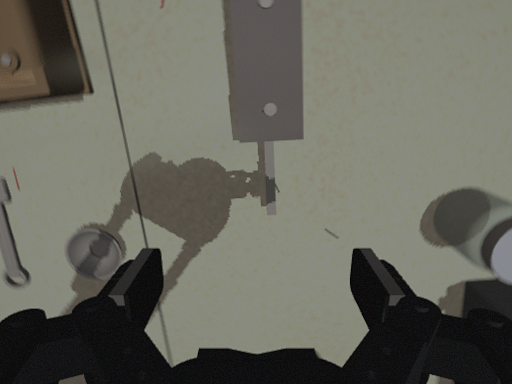

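The wrist view shows the holder's front top edge from (235,141) to (302,139). The shank runs from (269,141) to its tip at (271,214).

```bash
cat > m.py <<'E'
# world delta -> tool-axis shift units for a goal TCP x,y,z,yaw
import sys
from h import *
g=[float(v) for v in sys.argv[1:]];s=get_state();R=Ro.from_euler("xyz",s["ee_rot"])
d=R.inv().apply(np.array(g[:3])-s["tool_pos"])
w=(R.inv()*Ro.from_euler("xyz",[np.pi,0,g[3]])).as_rotvec()
print("shift units",np.round(d/.75,4),"turn units",np.round(w/np.pi,4),"t",s["t"])
E
python3 - <<'E'
from h import *
c=cam("wrist")
for p in[(235,141),(302,139)]:print("mouth",on(c,*p,.062))
for p in[(269.5,142),(271,205)]:print("shank",on(c,*p,.039))
print("tip",on(c,271,214,.034))
E
```

```text
mouth [ 0.5363 -0.312   0.062 ]
mouth [ 0.5319 -0.3769  0.062 ]
shank [ 0.5285 -0.3459  0.039 ]
shank [ 0.4588 -0.3416  0.039 ]
tip [ 0.4462 -0.3408  0.034 ]
```

```bash
python3 m.py 0.512 -0.3448 0.023 -0.065
```

```text
shift units [0.0113 0.019  0.2774] turn units [-0.0001  0.0001 -0.0072] t 2.35
```

```bash
python3 -m pendant '[[[0.0113,0.019,0.04],[0,0,-0.0072]],[[0,0,0.05],[0,0,0]],[[0,0,0.05],[0,0,0]],[[0,0,0.05],[0,0,0]],[[0,0,0.04],[0,0,0]],[[0,0,0.03],[0,0,0]],[[0,0,0.0174],[0,0,0]],[[0,0,0],[0,0,0]],[[0,0,0],[0,0,0]]]'
python3 -c "
from h import *
cam('wrist','w2')"
python3 -m pendant '[[[0,0,0],[0,0,0]],[[0,0,0],[0,0,0]],[[0,0,0],[0,0,0]],[[0,0,0],[0,0,0]],[[0,0,0],[0,0,0]],[[0,0,0],[0,0,0]],[[0,0,0],[0,0,0]],[[0,0,0],[0,0,0]],[[0,0,0],[0,0,0]],[[0,0,0],[0,0,0]]]' 0 60
```

```text
t: 3.25
tool_pos: [0.5128, -0.3454, 0.0239]
ee_rot: [3.141, -0.001, -0.064]
wrist_force: [0.7, -0.0, 0.2]
finger_gap: 0.998
gripper_force: 0.0
t: 4.3
tool_pos: [0.5122, -0.3451, 0.0234]
ee_rot: [3.141, -0.0, -0.065]
wrist_force: [-1.3, -0.2, 2.4]
finger_gap: 0.097
gripper_force: 62.5
```

```bash
python3 -m pendant '[[[0,0,-0.0025],[0,0,0]],[[-0.01,0,0],[0,0,0]],[[-0.02,0,0],[0,0,0]],[[-0.02,0,0],[0,0,0]],[[-0.02,0,0],[0,0,0]],[[-0.02,0,0],[0,0,0]],[[-0.02,0,0],[0,0,0]],[[-0.02,0,0],[0,0,0]],[[-0.02,0,0],[0,0,0]],[[-0.02,0,0],[0,0,0]],[[-0.02,0,0],[0,0,0]],[[-0.02,0,0],[0,0,0]],[[-0.01,0,0],[0,0,0]],[[0,0,0],[0,0,0]]]'
python3 -c "
from h import *
a=cam('side','s2')['frame'][200:384,150:420];cv2.imwrite('pics/s2c.png',cv2.resize(a[:,:,::-1],None,fx=2.5,fy=2.5))"
```

```text
t: 5.7
tool_pos: [0.3462, -0.3338, 0.025]
ee_rot: [-3.141, 0.001, -0.067]
wrist_force: [-0.5, 0.2, -1.2]
finger_gap: 0.098
gripper_force: 62.1
```

View pics/s2c.png

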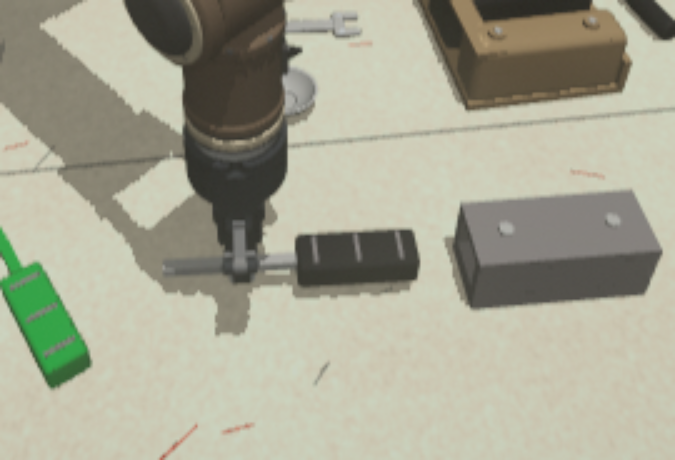

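The side view shows the probe clear of the holder and level in the fingers. I'll measure the mat and console next while lifting.

```bash
python3 - <<'E'
from h import *
for n,seed in(("scene",(380,256)),("side",(282,150))):
    c=cam(n);f=cv2.GaussianBlur(c["frame"],(3,3),0);m=np.zeros((386,514),np.uint8)
    cv2.floodFill(f,m,seed,(255,0,0),(5,5,5),(5,5,5),4|cv2.FLOODFILL_FIXED_RANGE|cv2.FLOODFILL_MASK_ONLY|(255<<8)) if 0 else cv2.floodFill(f,m,seed,(255,0,0),(12,)*3,(12,)*3,4|cv2.FLOODFILL_FIXED_RANGE|cv2.FLOODFILL_MASK_ONLY|(255<<8))
    k=max(cv2.findContours(m[1:-1,1:-1],0,1)[0],key=cv2.contourArea)[:,0]
    P=np.array([on(c,u,v,.003)[:2] for u,v in k],np.float32)
    print(n,cv2.contourArea(k),cv2.minAreaRect(P))
E
python3 -m pendant '[[[0,0,-0.02],[0,0,0]],[[0,0,-0.05],[0,0,0]],[[0,0,-0.06],[0,0,0]],[[0,0,-0.06],[0,0,0]],[[0,0,-0.04],[0,0,0]]]'
python3 m.py 0.55 0.30 0.20 2.8
```

```text
scene 4022.5 ((0.533382773399353, 0.33585408329963684), (0.1764116734266281, 0.21536484360694885), 82.53943634033203)
side 1078.0 ((0.5296932458877563, 0.3309209644794464), (0.16630113124847412, 0.21661041676998138), 82.62425994873047)
t: 6.35
tool_pos: [0.3494, -0.3355, 0.2014]
ee_rot: [3.138, -0.004, -0.064]
wrist_force: [0.7, -0.7, -1.3]
finger_gap: 0.096
gripper_force: 62.1
shift units [ 2.123e-01 -8.628e-01 -7.000e-04] turn units [ 0.0021  0.0015 -0.9118] t 6.35
```

```bash
python3 -m pendant '[[[0.0075,-0.029,0],[0,0,0]],[[0.0153,-0.0584,0],[0,0,0]],[[0.0153,-0.0584,0],[0,0,0]],[[0.0153,-0.0584,0],[0,0,0]],[[0.0153,-0.0584,0],[0,0,0]],[[0.0153,-0.0584,0],[0,0,0]],[[0.0153,-0.0584,0],[0,0,0]],[[0.0153,-0.0584,0],[0,0,0]],[[0.0153,-0.0584,0],[0,0,0]],[[0.0153,-0.0584,0],[0,0,0]],[[0.0153,-0.0584,0],[0,0,0]],[[0.0153,-0.0584,0],[0,0,0]],[[0.0153,-0.0584,0],[0,0,0]],[[0.0153,-0.0584,0],[0,0,0]],[[0.0153,-0.0584,0],[0,0,0]],[[0.0075,-0.029,0],[0,0,0]]]'
python3 -m pendant '[[[0,0,0],[0,0,-0.02]],[[0,0,0],[0,0,-0.045]],[[0,0,0],[0,0,-0.045]],[[0,0,0],[0,0,-0.045]],[[0,0,0],[0,0,-0.045]],[[0,0,0],[0,0,-0.045]],[[0,0,0],[0,0,-0.045]],[[0,0,0],[0,0,-0.045]],[[0,0,0],[0,0,-0.045]],[[0,0,0],[0,0,-0.045]],[[0,0,0],[0,0,-0.045]],[[0,0,0],[0,0,-0.045]],[[0,0,0],[0,0,-0.045]],[[0,0,0],[0,0,-0.045]],[[0,0,0],[0,0,-0.045]],[[0,0,0],[0,0,-0.045]],[[0,0,0],[0,0,-0.045]],[[0,0,0],[0,0,-0.045]],[[0,0,0],[0,0,-0.0347]],[[0,0,0],[0,0,0]]]'
python3 m.py 0.5635 0.310 0.0066 2.51
python3 -c "
from h import *
cam('wrist','w3')"
```

```text
t: 7.95
tool_pos: [0.5629, 0.3146, 0.1976]
ee_rot: [-3.139, -0.001, -0.062]
wrist_force: [0.1, -0.5, -1.2]
finger_gap: 0.1
gripper_force: 62.1
t: 9.95
tool_pos: [0.5621, 0.3106, 0.1974]
ee_rot: [3.141, 0.0, 2.51]
wrist_force: [0.1, 0.9, -1.2]
finger_gap: 0.101
gripper_force: 62.1
shift units [-0.0019  0.0004  0.2544] turn units [0.0001 0.0001 0.0001] t 9.95
```

View pics/w3.png

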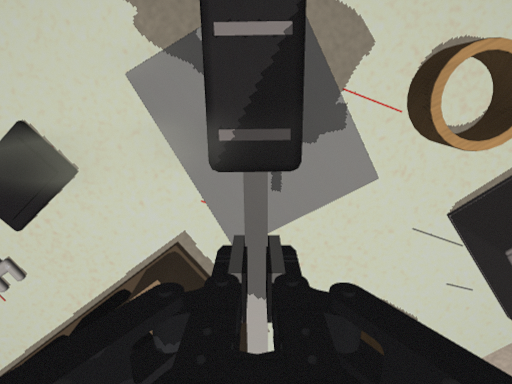

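The wrist view shows the probe straight in the fingers (handle's front edge at row 170) over the grey mat. I'll lower it slowly.

```bash
python3 -m pendant '[[[-0.0019,0,0.03],[0,0,0]],[[0,0,0.05],[0,0,0]],[[0,0,0.05],[0,0,0]],[[0,0,0.045],[0,0,0]],[[0,0,0.03],[0,0,0]],[[0,0,0.015],[0,0,0]],[[0,0,0.01],[0,0,0]],[[0,0,0.006],[0,0,0]],[[0,0,0.004],[0,0,0]],[[0,0,0.004],[0,0,0]],[[0,0,0.0025],[0,0,0]],[[0,0,0.002],[0,0,0]],[[0,0,0],[0,0,0]],[[0,0,0],[0,0,0]]]'
```

```text
t: 11.4
tool_pos: [0.5633, 0.3091, 0.0114]
ee_rot: [3.141, 0.0, 2.51]
wrist_force: [-0.1, 0.8, -0.8]
finger_gap: 0.098
gripper_force: 62.1
```

```bash
python3 -m pendant '[[[0,0,0.0013],[0,0,0]],[[0,0,0.0013],[0,0,0]],[[0,0,0.0013],[0,0,0]],[[0,0,0],[0,0,0]],[[0,0,0],[0,0,0]]]'; python3 -m pendant '[[[0,0,0.0013],[0,0,0]],[[0,0,0],[0,0,0]],[[0,0,0],[0,0,0]]]'
```

```text
t: 11.9
tool_pos: [0.563, 0.309, 0.0082]
ee_rot: [-3.141, -0.0, 2.51]
wrist_force: [0.5, 0.1, -1.1]
finger_gap: 0.093
gripper_force: 62.1
t: 12.2
tool_pos: [0.5631, 0.3091, 0.0073]
ee_rot: [-3.142, -0.0, 2.51]
wrist_force: [-0.3, 0.0, -1.5]
finger_gap: 0.095
gripper_force: 62.1
```

```bash
python3 -m pendant '[[[0,0,0.0009],[0,0,0]],[[0,0,0],[0,0,0]],[[0,0,0],[0,0,0]]]'; python3 -m pendant '[[[0,0,0.0007],[0,0,0]],[[0,0,0],[0,0,0]],[[0,0,0],[0,0,0]]]'
```

```text
t: 12.5
tool_pos: [0.5632, 0.3091, 0.0067]
ee_rot: [3.141, 0.0, 2.51]
wrist_force: [0.8, 0.5, -0.5]
finger_gap: 0.096
gripper_force: 62.2
t: 12.8
tool_pos: [0.5633, 0.309, 0.0065]
ee_rot: [3.141, 0.0, 2.51]
wrist_force: [-1.2, -0.4, 1.7]
finger_gap: 0.097
gripper_force: 62.5
```

```bash
python3 -m pendant '[[[0,0,0],[0,0,0]],[[0,0,0],[0,0,0]],[[0,0,0],[0,0,0]],[[0,0,0],[0,0,0]],[[0,0,0],[0,0,0]],[[0,0,0],[0,0,0]],[[0,0,-0.01],[0,0,0]],[[0,0,-0.03],[0,0,0]],[[0,0,-0.05],[0,0,0]],[[0,0,-0.06],[0,0,0]],[[0,0,-0.06],[0,0,0]],[[0,0,-0.02],[0,0,0]],[[0,0,0],[0,0,0]]]' 100
python3 -c "
from h import *
c=cam('wrist','w4');s=get_state();np.savez('w4.npz',P=c['P'],R=c['R'],k=[c['fx'],c['fy'],c['cx'],c['cy']])"
```

```text
t: 14.1
tool_pos: [0.5657, 0.3102, 0.1834]
ee_rot: [3.134, 0.004, 2.51]
wrist_force: [-0.4, -0.1, -0.7]
finger_gap: 1.0
gripper_force: 0.0
```

View pics/w4.png

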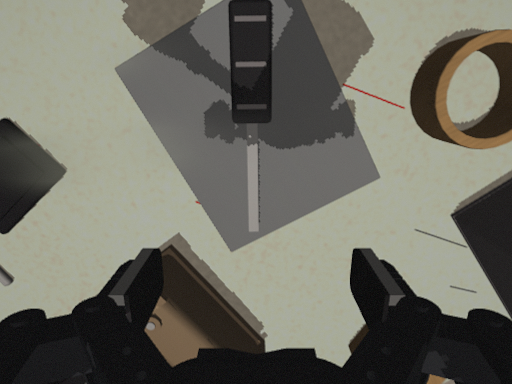

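The probe lies flat and whole on the mat: handle from (250,2) to (251,122), tip at (254,231).

Run:
```python
from h import *
c=cam("wrist")
t=on(c,254,231,.017);f=on(c,251.5,122,.028);b=on(c,250.5,2,.031);print(t,f,b)
d=(t-b)[:2];h=np.arctan2(d[1],d[0]);L=np.hypot(*d);j=t[:2]-.110*d/L
print("h",h,"L",L,"handle",j-.05*d/L)
```

```text
[0.6142 0.2705 0.017 ] [0.5225 0.3351 0.028 ] [0.4455 0.3911 0.031 ]
h -0.6206418846397374 L 0.20737417872049543 handle [0.48403915 0.36354919]
```

```bash
python3 m.py 0.486 0.3635 0.008 2.515
```

```text
shift units [ 0.1251 -0.0008  0.2265] turn units [-0.0004 -0.0002 -0.0016] t 14.2
```

```bash
python3 -m pendant '[[[0.03,0,0],[0,0,-0.0016]],[[0.04,-0.0008,0],[0,0,0]],[[0.04,0,0],[0,0,0]],[[0.0151,0,0.01],[0,0,0]],[[0,0,0.04],[0,0,0]],[[0,0,0.05],[0,0,0]],[[0,0,0.05],[0,0,0]],[[0,0,0.04],[0,0,0]],[[0,0,0.02],[0,0,0]],[[0,0,0.01],[0,0,0]],[[0,0,0.0065],[0,0,0]],[[0,0,0],[0,0,0]],[[0,0,0],[0,0,0]]]'
python3 -m pendant '[[[0,0,0],[0,0,0]],[[0,0,0],[0,0,0]],[[0,0,0],[0,0,0]],[[0,0,0],[0,0,0]],[[0,0,0],[0,0,0]],[[0,0,0],[0,0,0]],[[0,0,0],[0,0,0]],[[0,0,0],[0,0,0]]]' 0 80
python3 -m pendant '[[[0,0,-0.01],[0,0,0]],[[0,0,-0.03],[0,0,0]],[[0,0,-0.05],[0,0,0]],[[0,0,-0.05],[0,0,0]],[[0,0,-0.05],[0,0,0]],[[0,0,-0.03],[0,0,0]],[[0,0,0],[0,0,0]]]'
```

```text
t: 15.5
tool_pos: [0.488, 0.3644, 0.0102]
ee_rot: [3.139, 0.001, 2.515]
wrist_force: [0.2, 0.4, 0.3]
finger_gap: 0.999
gripper_force: 0.0
t: 16.3
tool_pos: [0.4876, 0.3642, 0.0097]
ee_rot: [3.14, 0.001, 2.515]
wrist_force: [0.3, 0.4, 5.6]
finger_gap: 0.402
gripper_force: 81.5
t: 17.0
tool_pos: [0.489, 0.3651, 0.1778]
ee_rot: [3.135, 0.003, 2.515]
wrist_force: [1.1, 0.0, -0.2]
finger_gap: 0.402
gripper_force: 80.9
```

Run:
```python
from h import *
c=cam("wrist");R=Ro.from_euler("xyz",[-3.13933137e+00,-1.29777e-04,1.57081572]).as_matrix();m=np.array(c["mount"])
c["P"]=R@m[:3,3]+[.62418379,1.5e-5,.23006];c["R"]=R@m[:3,:3]
im=cv2.imread("pics/wrist0.png");hsv=cv2.cvtColor(im,cv2.COLOR_BGR2HSV)
w=((hsv[:,:,2]>175)&(hsv[:,:,1]<40)).astype(np.uint8);w[70:]=0;w[:,:310]=0;w[:,350:]=0
n,_,st,ce=cv2.connectedComponentsWithStats(w);print(st[1:],ce[1:])
for u,v in[(320,28),(339,28),(320,46),(339,46)]:print("roller",on(c,u,v,.065))
for u,v in[(207,0),(230,315),(222,225)]:print("front",on(c,u,v,.08))
for u,v in[(243,244),(383,240),(238,57),(395,51)]:print("boxes",on(c,u,v,.08))
for u,v in[(240,31),(320,29),(243,53),(243,272),(380,272)]:print("bay",on(c,u,v,.074))
a=im[:130,200:420];b=cv2.imread("pics/scene0.png")[195:305,160:330]
cv2.imwrite("pics/crop.png",np.vstack([cv2.resize(a,(500,295),interpolation=2),cv2.resize(b,(500,323),interpolation=2)])[:600])
```

```text
[[322  27  23  18 301]] [[331.20265781  35.02325581]]
roller [0.6795 0.1277 0.065 ]
roller [0.6959 0.1277 0.065 ]
roller [0.6803 0.1133 0.065 ]
roller [0.697  0.1133 0.065 ]
front [0.5844 0.1456 0.08  ]
front [ 0.5957 -0.1566  0.08  ]
front [ 0.5904 -0.051   0.08  ]
boxes [ 0.6109 -0.0716  0.08  ]
boxes [ 0.7511 -0.067   0.08  ]
boxes [0.6087 0.103  0.08  ]
boxes [0.7409 0.1076 0.08  ]
bay [0.6104 0.1239 0.074 ]
bay [0.6779 0.1254 0.074 ]
bay [0.6128 0.1067 0.074 ]
bay [ 0.6102 -0.1073  0.074 ]
bay [ 0.7548 -0.1071  0.074 ]
```

View pics/crop.png

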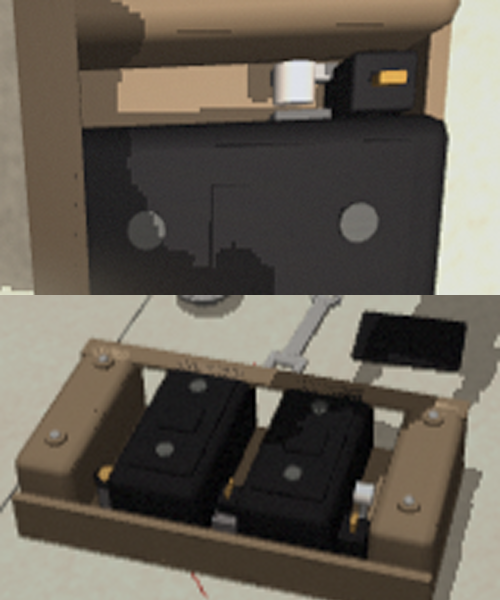

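The crop confirms it: white roller at about (331,36) in the wrist view and (284,263) in the scene view, in the +y bay. Its centre is near (0.688, 0.120) and the console yaw is about 0.035 rad.

```bash
python3 -m pendant '[[[0,0,0],[0,0,-0.04]],[[0,0,0],[0,0,-0.0427]],[[0,0,0],[0,0,-0.0427]],[[0,0,0],[0,0,-0.0427]],[[0,0,0],[0,0,-0.0426]],[[0,0,0],[0,0,0]]]'
python3 m.py 0.39 0.110 0.150 3.177
```

```text
t: 17.65
tool_pos: [0.4849, 0.3624, 0.1703]
ee_rot: [-3.138, -0.005, -3.107]
wrist_force: [-0.4, 0.5, -1.8]
finger_gap: 0.406
gripper_force: 80.8
shift units [ 0.138  -0.3318  0.0288] turn units [-0.001  -0.0017 -0.0002] t 17.65
```

```bash
python3 -m pendant '[[[0.015,-0.035,0],[0,0,0]],[[0.02,-0.05,0.005],[0,0,0]],[[0.022,-0.053,0.005],[0,0,0]],[[0.022,-0.053,0.005],[0,0,0]],[[0.022,-0.053,0.005],[0,0,0]],[[0.02,-0.05,0.005],[0,0,0]],[[0.017,-0.0378,0.0038],[0,0,0]],[[0,0,0],[0,0,0]],[[0,0,0],[0,0,0]],[[0,0,0],[0,0,0]]]'
python3 m.py 0.39 0.110 0.0505 3.177
python3 - <<'E'
from h import *
a=cam("scene","sc3")["frame"];b=cam("side","sd3")["frame"]
cv2.imwrite("pics/c3.png",np.hstack([cv2.resize(a[150:300,150:350],None,fx=2,fy=2,interpolation=2),cv2.resize(b[110:260,190:390],None,fx=2,fy=2,interpolation=2)])[:,:,::-1])
E
```

```text
t: 18.65
tool_pos: [0.3925, 0.1119, 0.1519]
ee_rot: [3.141, -0.0, -3.107]
wrist_force: [0.4, -0.6, -0.3]
finger_gap: 0.402
gripper_force: 80.9
shift units [ 0.0034 -0.0025  0.1352] turn units [ 0.0001  0.     -0.0004] t 18.65
```

View pics/c3.png

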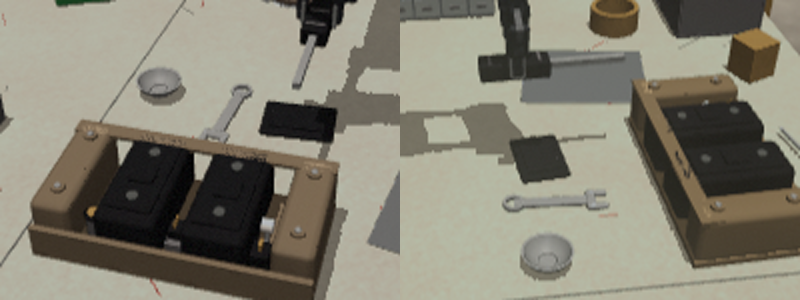

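The tip shows at scene (298,192) and side (301,138). I'll triangulate it and the roller from there.

Run:
```python
from h import *
a=cam("scene");b=cam("side")
def tri(p,q):
    A=[];r=[]
    for c,x in((a,p),(b,q)):
        d=ray(c,*x);M=np.eye(3)-np.outer(d,d);A.append(M);r.append(M@c["P"])
    return np.linalg.lstsq(np.vstack(A),np.hstack(r),rcond=None)[0]
print("tip",tri((298.5,191.5),(301.5,138.5)),"handle joint",tri((307,171),(265,141)))
print(get_state()["tool_pos"],"pred tip px",proj(a,[.550,.1174,.159]),proj(b,[.550,.1174,.159]))
print("roller pred px",proj(a,[.688,.1205,.057]),"ray z.057/.065",on(a,284,263,.057),on(a,284,263,.065))
f=a["frame"][252:275,274:296].astype(int);print((f.min(2)>140).astype(int).tolist() and [(x+274,y+252,f[y,x].tolist()) for y,x in np.argwhere(f.min(2)>150)][:60])
```

```text
tip [0.54924349 0.1197386  0.1598673 ] handle joint [0.44474034 0.11949531 0.15676593]
[0.39256072 0.11212449 0.15216812] pred tip px [296.7 192.7] [301.3 138.4]
roller pred px [282.2 262.1] ray z.057/.065 [0.6896 0.1253 0.057 ] [0.6973 0.1272 0.065 ]
[(np.int64(281), np.int64(259), [155, 155, 154]), (np.int64(281), np.int64(260), [179, 182, 185]), (np.int64(282), np.int64(260), [180, 184, 185]), (np.int64(283), np.int64(260), [180, 183, 183]), (np.int64(284), np.int64(260), [180, 183, 182]), (np.int64(285), np.int64(260), [181, 184, 181]), (np.int64(286), np.int64(260), [176, 176, 170]), (np.int64(281), np.int64(261), [179, 182, 185]), (np.int64(282), np.int64(261), [181, 184, 188]), (np.int64(283), np.int64(261), [180, 183, 188]), (np.int64(284), np.int64(261), [180, 184, 188]), (np.int64(285), np.int64(261), [180, 183, 187]), (np.int64(286), np.int64(261), [160, 163, 164]), (np.int64(281), np.int64(262), [178, 179, 173]), (np.int64(282), np.int64(262), [180, 181, 178]), (np.int64(283), np.int64(262), [180, 182, 181]), (np.int64(284), np.int64(262), [180, 182, 183]), (np.int64(285), np.int64(262), [180, 183, 185]), (np.int64(286), np.int64(262), [154, 156, 159]), (np.int64(281), np.int64(263), [169, 162, 154]), (np.int64(282), np.int64(263), [173, 167, 159]), (np.int64(283), np.int64(263), [175, 170, 163]), (np.int64(284), np.int64(263), [175, 174, 166]), (np.int64(285), np.int64(263), [178, 179, 170])]
```

```bash
python3 -m pendant '[[[0.0034,-0.0025,0.03],[0,0,-0.0004]],[[0,0,0.04],[0,0,0]],[[0,0,0.04],[0,0,0]],[[0,0,0.0252],[0,0,0]],[[0,0,0],[0,0,0]],[[0,0,0],[0,0,0]],[[0,0,0],[0,0,0]]]'
python3 m.py 0.505 0.1141 0.0502 3.177
python3 - <<'E'
from h import *
cam("side","sd4")
a=cam("scene","sc4")["frame"]
E
```

```text
t: 19.55
tool_pos: [0.3911, 0.1099, 0.0519]
ee_rot: [3.141, 0.003, -3.105]
wrist_force: [-0.3, -0.7, -1.0]
finger_gap: 0.403
gripper_force: 80.8
shift units [-1.519e-01  1.000e-04  2.700e-03] turn units [0.0001 0.0008 0.0005] t 19.55
```

```bash
python3 -m pendant '[[[-0.015,0,0],[0,0,0]],[[-0.025,0,0],[0,0,0]],[[-0.025,0,0],[0,0,0]],[[-0.025,0,0],[0,0,0]],[[-0.025,0,0],[0,0,0]],[[-0.02,0,0],[0,0,0]],[[-0.012,0,0],[0,0,0]],[[-0.005,0,0],[0,0,0]],[[0,0,0],[0,0,0]],[[0,0,0],[0,0,0]]]'
cat > f.py <<'E'
from h import *
F=[];P=[];D=[]
for i in range(6):
    c=cam("scene");s=get_state();F.append(s["wrist_force"]);P.append(s["tool_pos"])
    g=c["frame"][252:275,274:298].astype(float).min(2)
    # white blob top rows centroid
    w=np.clip(g-120,0,60);ys,xs=np.mgrid[252:275,274:298];D.append([(w*xs).sum()/w.sum(),(w*ys).sum()/w.sum(),w.sum()/60])
print("F",np.round(np.mean(F,0),2),"P",np.round(np.mean(P,0),4),"blob",np.round(np.mean(D,0),2),"rot",np.round(s["ee_rot"],3),"t",s["t"])
cv2.imwrite("pics/last.png",cv2.resize(c["frame"][200:300,220:320,::-1],None,fx=5,fy=5,interpolation=2))
E
python3 f.py
```

```text
t: 20.65
tool_pos: [0.5027, 0.1135, 0.0505]
ee_rot: [-3.142, -0.001, -3.105]
wrist_force: [0.0, 0.1, -1.2]
finger_gap: 0.404
gripper_force: 80.8
F [-0.29  0.3  -1.51] P [0.5028 0.1135 0.0506] blob [283.37 261.12  24.62] rot [-3.142 -0.    -3.105] t 20.95
```

```bash
python3 -m pendant '[[[-0.007,0,0],[0,0,0]],[[-0.008,0,0],[0,0,0]],[[-0.004,0,0],[0,0,0]],[[0,0,0],[0,0,0]],[[0,0,0],[0,0,0]]]'|sed -n 2p
python3 f.py
python3 -m pendant '[[[-0.002,0,0],[0,0,0]],[[-0.002,0,0],[0,0,0]],[[0,0,0],[0,0,0]],[[0,0,0],[0,0,0]]]'|sed -n 2p
python3 f.py
python3 -m pendant '[[[-0.002,0,0],[0,0,0]],[[-0.002,0,0],[0,0,0]],[[0,0,0],[0,0,0]],[[0,0,0],[0,0,0]]]'|sed -n 2p
python3 f.py
```

```text
tool_pos: [0.5179, 0.114, 0.0507]
F [ 0.36 -0.3  -1.3 ] P [0.5176 0.114  0.0506] blob [283.73 259.78  30.78] rot [-3.142 -0.    -3.105] t 21.75
tool_pos: [0.5209, 0.1142, 0.0508]
F [-0.1  -0.09 -1.53] P [0.5208 0.1142 0.0507] blob [283.74 259.67  32.28] rot [-3.142 -0.    -3.105] t 22.45
tool_pos: [0.5233, 0.1142, 0.0506]
F [-1.54 -0.03 -0.69] P [0.5235 0.1142 0.0506] blob [283.7  259.75  32.79] rot [-3.142 -0.    -3.105] t 23.15
```

```bash
python3 -m pendant '[[[-0.002,0,0],[0,0,0]],[[-0.002,0,0],[0,0,0]],[[0,0,0],[0,0,0]],[[0,0,0],[0,0,0]]]'|sed -n 2p
python3 f.py
python3 -m pendant '[[[-0.002,0,0],[0,0,0]],[[0,0,0],[0,0,0]],[[0,0,0],[0,0,0]]]'|sed -n 2p
python3 f.py
```

```text
tool_pos: [0.5268, 0.1144, 0.0508]
F [-2.86 -0.08  0.56] P [0.5268 0.1144 0.0507] blob [283.39 260.46  34.33] rot [ 3.142 -0.    -3.105] t 23.85
tool_pos: [0.5283, 0.1144, 0.0507]
F [-3.11 -0.15  0.46] P [0.5283 0.1144 0.0507] blob [283.23 260.68  35.29] rot [-3.142 -0.    -3.105] t 24.45
```

View pics/last.png

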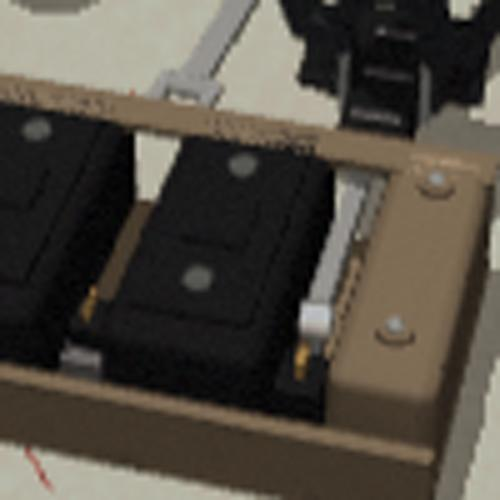

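The picture shows the shank's end against the roller at crop (315,318), centred. At about 5–7 mm of push it is close to clicking, so I'll go about 3.5 mm farther and hold.

```bash
python3 -m pendant '[[[-0.0016,0,0],[0,0,0]],[[-0.0016,0,0],[0,0,0]],[[0,0,0],[0,0,0]],[[0,0,0],[0,0,0]]]'|sed -n 2p
python3 f.py
```

```text
tool_pos: [0.5307, 0.1145, 0.0507]
F [-3.52 -0.39  0.98] P [0.5307 0.1145 0.0507] blob [283.13 260.92  36.51] rot [-3.142 -0.    -3.105] t 25.15
```

```bash
python3 -m pendant '[[[-0.0013,0,0],[0,0,0]],[[0,0,0],[0,0,0]],[[0,0,0],[0,0,0]],[[0,0,0],[0,0,0]],[[0,0,0],[0,0,0]],[[0,0,0],[0,0,0]],[[0,0,0],[0,0,0]],[[0,0,0],[0,0,0]],[[0,0,0],[0,0,0]],[[0,0,0],[0,0,0]],[[0,0,0],[0,0,0]],[[0,0,0],[0,0,0]]]'|sed -n 2,4p
python3 f.py
python3 -m pendant '[[[0.003,0,0],[0,0,0]],[[0.01,0,0],[0,0,0]],[[0.02,0,0],[0,0,0]],[[0.03,0,0],[0,0,0]],[[0.03,0,0],[0,0,0]],[[0.03,0,0],[0,0,0]],[[0.03,0,0],[0,0,0]],[[0.03,0,0],[0,0,0]],[[0.01,0,0],[0,0,0]],[[0,0,-0.03],[0,0,0]],[[0,0,-0.05],[0,0,0]],[[0,0,-0.05],[0,0,0]],[[0,0,-0.03],[0,0,0]],[[0,0,0],[0,0,0]]]'
python3 m.py 0.486 0.3635 0.15 2.515
```

```text
tool_pos: [0.5317, 0.1146, 0.0507]
ee_rot: [3.142, -0.0, -3.105]
wrist_force: [-3.5, -0.6, 1.2]
F [-3.8  -0.03  1.09] P [0.5317 0.1146 0.0508] blob [283.08 261.13  36.54] rot [ 3.142 -0.    -3.105] t 26.65
t: 28.05
tool_pos: [0.3919, 0.11, 0.1751]
ee_rot: [3.14, 0.012, -3.105]
wrist_force: [1.3, 0.3, -0.4]
finger_gap: 0.402
gripper_force: 80.9
shift units [-0.1373  0.3331  0.0356] turn units [0.0017 0.0036 0.211 ] t 28.05
```

```bash
python3 -m pendant '[[[-0.012,0.028,0],[0,0,0]],[[-0.0215,0.053,0],[0,0,0]],[[-0.0215,0.053,0],[0,0,0]],[[-0.0215,0.053,0],[0,0,0]],[[-0.0215,0.053,0],[0,0,0]],[[-0.0215,0.053,0],[0,0,0]],[[-0.0178,0.0401,0],[0,0,0]],[[0,0,0],[0,0,0.0422]],[[0,0,0],[0,0,0.0422]],[[0,0,0],[0,0,0.0422]],[[0,0,0],[0,0,0.0422]],[[0,0,0],[0,0,0.0422]],[[0,0,0],[0,0,0]],[[0,0,0],[0,0,0]],[[0,0,0],[0,0,0]]]'|sed -n 2,3p
python3 m.py 0.4876 0.3642 0.013 2.515
```

```text
tool_pos: [0.4807, 0.3625, 0.1699]
ee_rot: [-3.141, -0.0, 2.517]
shift units [-0.0062  0.0073  0.2092] turn units [-0.0002 -0.0001  0.0006] t 29.55
```

```bash
python3 -m pendant '[[[-0.0062,0.0073,0.03],[0,0,0]],[[0,0,0.04],[0,0,0]],[[0,0,0.04],[0,0,0]],[[0,0,0.04],[0,0,0]],[[0,0,0.025],[0,0,0]],[[0,0,0.015],[0,0,0]],[[0,0,0.01],[0,0,0]],[[0,0,0.006],[0,0,0]],[[0,0,0.0032],[0,0,0]],[[0,0,0],[0,0,0]],[[0,0,0],[0,0,0]],[[0,0,0],[0,0,0]]]'|sed -n 2,4p
python3 -c "
from h import *
a=cam('side','s5')['frame'][80:200,190:390];cv2.imwrite('pics/s5c.png',cv2.resize(a[:,:,::-1],None,fx=3.5,fy=3.5))"
```

```text
tool_pos: [0.4884, 0.3648, 0.0147]
ee_rot: [3.14, 0.001, 2.515]
wrist_force: [-0.5, -0.4, -1.6]
```

View pics/s5c.png

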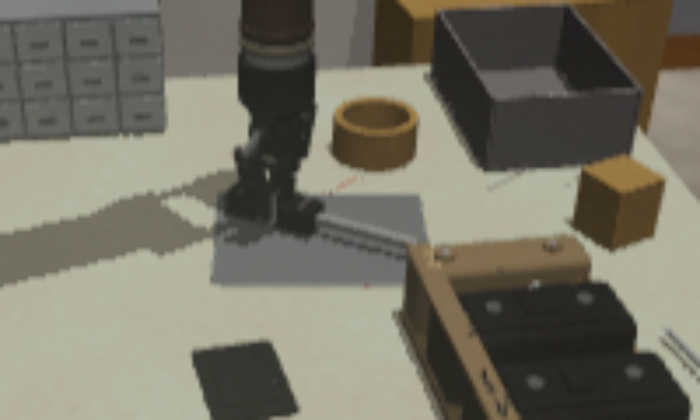

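The side view shows the probe level just above the mat, with the shank ending near crop (410,250). Last millimetres slowly.

```bash
for i in 1 ; do python3 -m pendant '[[[0,0,0.0013],[0,0,0]],[[0,0,0.0013],[0,0,0]],[[0,0,0.0013],[0,0,0]],[[0,0,0],[0,0,0]],[[0,0,0],[0,0,0]]]'|sed -n 2,4p; python3 -m pendant '[[[0,0,0.0008],[0,0,0]],[[0,0,0],[0,0,0]],[[0,0,0],[0,0,0]]]'|sed -n 2,4p; python3 -m pendant '[[[0,0,0.0007],[0,0,0]],[[0,0,0],[0,0,0]],[[0,0,0],[0,0,0]]]'|sed -n 2,4p; done
```

```text
tool_pos: [0.4877, 0.3643, 0.0108]
ee_rot: [-3.141, -0.0, 2.515]
wrist_force: [0.0, 0.2, -1.6]
tool_pos: [0.4878, 0.3644, 0.0103]
ee_rot: [-3.142, -0.0, 2.515]
wrist_force: [-0.4, 0.4, -2.3]
tool_pos: [0.4878, 0.3644, 0.0098]
ee_rot: [-3.142, -0.0, 2.515]
wrist_force: [0.5, 0.1, -1.4]
```

```bash
python3 -m pendant '[[[0,0,0.0006],[0,0,0]],[[0,0,0],[0,0,0]],[[0,0,0],[0,0,0]]]'|sed -n 2,4p; python3 -m pendant '[[[0,0,0.0006],[0,0,0]],[[0,0,0],[0,0,0]],[[0,0,0],[0,0,0]]]'|sed -n 2,4p
```

```text
tool_pos: [0.4879, 0.3644, 0.0097]
ee_rot: [-3.142, -0.0, 2.515]
wrist_force: [-1.1, -0.4, 1.6]
tool_pos: [0.4879, 0.3644, 0.0097]
ee_rot: [-3.141, -0.0, 2.515]
wrist_force: [-1.3, -1.3, 5.3]
```

Contact with the mat: the height stopped at 9.7 mm and the force is rising. Release and rise.

```bash
python3 -m pendant '[[[0,0,0],[0,0,0]],[[0,0,0],[0,0,0]],[[0,0,0],[0,0,0]],[[0,0,0],[0,0,0]],[[0,0,0],[0,0,0]],[[0,0,0],[0,0,0]],[[0,0,-0.01],[0,0,0]],[[0,0,-0.03],[0,0,0]],[[0,0,-0.05],[0,0,0]],[[0,0,-0.06],[0,0,0]],[[0,0,-0.06],[0,0,0]],[[0,0,-0.06],[0,0,0]],[[0,0,0],[0,0,0]],[[0,0,0],[0,0,0]],[[0,0,0],[0,0,0]]]' 100
python3 - <<'E'
from h import *
c=cam("wrist","w6");a=cam("side")
f=c["frame"].max(2)  # probe check by numbers: handle dark pixels
for p in[[.6142,.2705,.017],[.525,.335,.031],[.4876,.3642,.031]]:
    u,v=proj(c,p);print(u,v,c["frame"][int(v),int(u)] if 0<=v<384 and 0<=u<512 else "out",end=" ")
    u,v=proj(a,p);print("side",u,v,a["frame"][int(v),int(u)])
E
```

```text
t: 34.0
tool_pos: [0.4868, 0.3637, 0.2102]
ee_rot: [-3.139, -0.001, 2.515]
wrist_force: [0.2, 0.2, -0.4]
finger_gap: 1.0
gripper_force: 0.0
255.7 292.5 [138 135 129] side 307.8 151.3 [126 108  80]
255.5 211.7 [56 55 53] side 279.5 140.1 [46 45 40]
257.2 168.4 [110 102 101] side 268.0 136.8 [87 85 81]
```

View pics/w6.png

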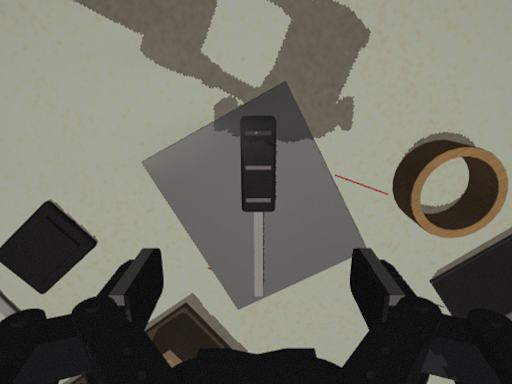

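The probe lies flat and whole on the mat: handle from (257,117) to (257,211), tip at (258,295). The gripper is clear.

```bash
python3 -c "
from plant import *
print(hand_in())"
```

```text
the job is handed in; nothing more can be done
None
```

I handed the job in at about 34 s: the probe pushed the roller in the +y bay an estimated 9–11 mm (click at 7 mm, judged from position and force because the click itself gives no signal), held it over a second, and now lies flat on the mat with the gripper clear.

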